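# Mount the ink roller in the cleaning stand

## Robot

A 7-joint arm with a two-finger parallel gripper is mounted at the origin on the work surface. World frame = base frame: x ahead of the robot, y to its left, z up, the work surface at z = 0. Lengths are in m, angles in rad, forces in N, time in s.
With the tool pointing down it reaches from about 0.425 to 0.925 m from the base axis. Payload 6.8 kg.
Tool frame: the origin (TCP) lies at the very end of the fingers, on their centre line; the grasp point (between the pads) lies 19 mm behind it; z points along the fingers, y is the line along which they close (so a half turn about z gives the same grasp; the last joint's range is limited). The gripper opens to 85 mm and grips with 20 to 120 N. Pads are 22 mm wide; open, the fingers measure 114 mm over their backs; the gripper's body (76 mm by 85 mm) begins 54 mm behind the grasp point. The pads swing forward as they close: fully open they stand 13 mm farther back than shut.
Start: joints at [1.113, 0.477, 0.022, 1.555, -0.011, 1.109, -0.083], TCP at [0.231, -0.634, 0.211] pointing down, gripper open.
Joint ranges: [-2.96, 2.96], [-0.34, 2.1], [-1.41, 1.46], [0.24, 2.44], [-1.37, 4.51], [0.17, 1.92], [-2.96, 2.96]. Speed limits (rad/s): [2.39, 2.39, 3.14, 3.14, 3.14, 3.14, 3.14].

## Interface

Orientations are given as a rotation vector (axis times angle).
In Python, from bench import get_obs, viewer, r gives the robot as it stands. The module is installed in compiled form; this text tells all that it offers.
- The arm moves only by the tool play_rows, never from a script. Its argument "commands" is a list that holds one entry, the list of rows, each a list of 5 numbers: the gripper's target within -1 to 1 (shut at 1, half-way at 0, fully open at -1), then the shift along the tool's x, y, z scaled (see below), then the turn about the tool's z scaled (see below). A call has 1 to 12 rows; each row is the pose to reach, as a shift and turn from the pose commanded when the call began, along the tool's axes at that moment; what a row does not reach only later rows make up. The controller multiplies each number of a shift by 0.2 m and each number of a turn by pi/2 rad. A row lasts 1/12 s, in which the tool goes at most 41.7 mm and 7.16 degrees, less where a joint would pass 70% of its speed; a pose out of reach is approached as far as the arm can. A call with a number of a shift or a turn outside -1 to 1 is refused whole. A call with a gripper value outside its range is refused whole. The fingers move at their own pace and stop on an object; "grip_force" is the grip in N (left out, the last holds). Time passes only in rows, so rows that repeat a pose let the fingers close. It gives the time, the measured TCP pose, the force, the opening and the grip force at its end, in the units of the state.
- get_obs(): the state, without advancing time (a new reading comes with each control period).
- viewer.grab_frame(name): name is "scene" or "top" or "wrist"; returns a dict with "pixels" (400x640x3 uint8, red, green, blue), "fovy" (degrees; the focal length in pixels is half the picture's height over the tangent of half this angle, whatever the lens; pixels are square), "cx", "cy" (the principal point, pixels), "world_to_cam" (4x4, takes a point from world to camera coordinates); the wrist camera has in their place "hand_eye" (4x4, takes a point from camera to tool coordinates, whose origin is the TCP and whose axes are the flange's). Camera axes: x right, y up, looking along -z (the intrinsics and any distortion apply to the point x, -y, -z); pixel columns grow to the right and rows downward; lengths in m; the calibration is good to about 2 mm. A picture is of the moment at which its call begins: read the wrist's pose just before it. There is no depth.
- r.hand_in(): hands the job in; it is judged then, once.
Trained networks look in a picture, given as the dict that the camera call returned (one of the last four; its "shot" number tells which), for a name from the list of things; names that differ only in an ending like _2 or _b are one class to them, and where a whole thing is asked for, a point or a joint stands for the part that bears it (a point fixed in the world has none). Each returns a list of dicts, best first, with "score" (0 to 1); they miss things now and then, are a little off and sometimes report something else, mostly with a low value. They report only what shows in the picture. A call takes as long as a camera call.
- viewer.trace(picture, thing): "pixels" (400x640 bool, what is visible of it) and "rect" ([left, top, right, bottom] in pixels, round what is visible of it).
The state is a dict: "clock": time; "joints": joint angles; "qvel": joint speeds; "tau": joint torques, N m; "tcp_pos": TCP position; "orientation": TCP orientation; "contact_force": force on the tool from outside, world axes, zero at the start; "moment": the same for the moment, N m; "grip_width": finger opening in m; "gripper_force": force on a finger pad.
Only numpy, scipy, OpenCV 4.12 (cv2) and the standard library are available. Lean on these libraries where they do the work, as an engineer would, in place of code of your own. Each camera call takes 0.05 s, during which the arm holds its last target. There are 200 camera calls.

## Task

Clear the bottle out of the roller stand and stand it upright in the metal tray. Then take the larger ink roller out of the low rack, lay it in the stand's two V saddles and slide the tailstock home, so that the roller is pushed against the headstock and held firmly between the two cones. Do not tip the bottle over, and leave the smaller roller and everything else where it is.

Things in the scene. Friction and masses are not known exactly. Their poses are not given: they have to be found in the camera images.
- bottle: White plastic bottle with screw cap, upright, 167 mm tall, about 0.28 kg; starts standing on the stand's bed between the saddles. Origin: centre of its underside, z up. Cap: 30 mm across, from 137 to 167 mm above the origin. Body: 56 mm across up to 100 mm above the origin, then a sloping shoulder.
- tray: Fixed shallow steel tray, 140 mm (x) by 200 mm (y), rim 12 mm high, walls 4 mm. Origin: centre of its underside, z up; inner floor 4 mm above it. A tin stands in its +y half, some 55 mm from the origin; the -y half is free for the bottle (best 45 mm from the origin along -y).
- stand: Fixed grey roller stand. Origin: middle of its underside, z up, y along the roller axis from headstock to tailstock. Bed 80 mm wide (x), from y = -165 to +205 mm, top at z = 20 mm. Roller axis: x = 0, z = 57 mm. Two V saddles 8 mm thick at y = -54 and +68 mm carry the roller's tube ends; V about 44 mm wide at its top, z = 61 mm. A seated roller has its middle at y = 0.
- tail_saddle (a point): Centre of a tube resting in the V saddle nearer the tailstock (stand y = +68 mm). To pass clear of the headstock cone, lower the roller with its middle 48 to 57 mm (best 53) from this point towards the headstock, that is at stand y = +11 to +20 mm. It is free to slide along the saddles.
- head_cone (a point): Tip of the headstock's fixed steel cone, at stand y = -69 mm on the roller axis, pointing to +y; cone 14 mm long, 22 mm across at its base, 4 mm at the tip. Seated, it enters the roller's tube by about 9 mm. The headstock block behind it is 50 mm wide, 80 mm high, at stand y = -155 to -105 mm.
- tailstock (a joint): How far the sliding tailstock is backed off, m (0 to 0.072; starts 0.050 to 0.065). Its cone, like the headstock's, points to -y, tip at stand y = 62 mm + this value. Pushed towards the headstock it takes about 4 N, then 3 N more to push the roller along; 10 to 15 N seats it, reading about 0.007 with the roller firmly on both cones. It stays where left.
- tail_knob (a point): Middle of the tailstock's upright round black knob, 28 mm across, 38 mm tall, on a 14 mm stem; the point is 120 mm above the table, 19 mm below the knob's top. The tailstock block below it is 50 by 44 mm, its top 82 mm above the table. Slide it towards the headstock (-y of the stand).
- rack: Fixed low plywood rack, a cover without a floor: 190 mm (x) by 140 mm (y), 62 mm high, paper on top to 75 mm. Origin: its middle, on the table. Two bays 83 mm wide at x = -45 and +45 mm, open to +y. One roller lies along y in each, in either order, its middle about 24 mm in front (+y) of the origin.
- rack_front (a point): Middle of the rack's front edge, on the table, 70 mm from the rack's origin along its +y. Only the tube ends of the rollers stick out beyond it. The paper on the cover stays 55 mm or more behind this edge.
- roller: Larger ink roller, 156 mm long, 0.3 kg, same both ways. Origin: its middle, on its axis y. Rubber body 43 mm in diameter; 46 mm square cheeks, outer faces at y = +-42 mm; steel tube ends to +-78 mm, 24 mm outside, 16 mm bore. Lies on its cheeks, axis 23 mm up. In the rack only a tube end is reachable: draw it out 160 mm, let go, then retake it across its rubber, as saddles and cones need the tube ends.
- small_roller: Smaller roller, to be left in the rack: 116 mm long, cheeks 34 mm square, tube ends 18 mm across sticking out 28 mm beyond its cheeks. Origin: its middle, on its axis; y along the axis.
- far_bottle: Similar white bottle standing farther back to the right, beyond the rack, 152 mm tall; leave it. Origin: its underside.
- tray_tin: Ink tin standing in the tray, 67 mm across, 50 mm tall; leave it. Origin: its underside.
- tin: Ink tin far back on the table, 77 mm across, 60 mm tall; leave it. Origin: its underside.
- lino_block: Wooden printing block, 100 by 140 by 22 mm, lying beyond the stand; leave it. Origin: its underside.
- knife: Spatula-shaped ink knife, 200 mm long, lying between robot and stand; leave it. Origin: its underside.
- inkbrush: Brush, 190 mm long, lying farther back to the left; leave it. Origin: its underside.

How it is judged:
By the outcome, as a careful person would: the job done as asked, in the order asked, and still so for the second after the job is handed in, with the robot touching nothing.
It also fails if it takes over 64 s, if anything falls off the work surface, if the arm or the gripper's body presses on something with over 40 N, if the wrist force passes 120 N, or if a joint passes its speed limit or range.

## Working session

There is one attempt and no reset: what is moved stays moved. The work goes in short steps, Python scripts to look and compute and a tool call to move; the robot and the scene stay as the last step left them, time stands still between calls to the robot, and variables do not carry over. Pictures are saved under pics/ and viewed, at most 10 in all, crops included, and the job is handed in when it is done.

Besides the shell and the picture viewer there is one more tool, called after ">>>" as a command line: name --argument value ..., lists and objects as JSON in quotes. play_rows: Moves the arm, as the interface text tells. Shifts and turns lie within -1 to 1; 1 stands for 0.2 m of shift or pi/2 rad of turn. Its arguments: {"type":"object","properties":{"commands":{"type":"array","items":{"type":"array","items":{"type":"array","items":{"type":"number","minimum":-1,"maximum":1}}}},"grip_force":{"type":"number"}},"required":["commands"]}

```bash
mkdir -p pics
python3 - <<'E'
from bench import get_obs, viewer, r
import cv2, numpy as np
o=get_obs(); print({k:np.round(v,3).tolist() for k,v in o.items()})
for n in ["scene","top"]:
    p=viewer.grab_frame(n); cv2.imwrite(f"pics/{n}0.png",p["pixels"][:,:,::-1])
    print(n,{k:(np.round(v,4).tolist() if k!='pixels' else 0) for k,v in p.items()})
    for t in ["bottle","tray","stand","tailstock","tail_knob","rack","roller","small_roller","far_bottle","tray_tin"]:
        for d in viewer.trace(p,t)[:2]:
            ys,xs=np.nonzero(d["pixels"]); print(t,round(d["score"],2),np.round(d["rect"],0).tolist(),round(xs.mean(),1) if len(xs) else 0,round(ys.mean(),1) if len(xs) else 0)
E
```

```text
{'clock': 0.0, 'joints': [1.113, 0.478, 0.022, 1.556, -0.012, 1.109, -0.083], 'qvel': [-0.002, 0.001, -0.0, 0.001, -0.001, 0.001, 0.003], 'tau': [0.001, -59.645, 1.608, -28.119, 0.012, 0.009, -0.0], 'tcp_pos': [0.231, -0.634, 0.21], 'orientation': [-3.092, -0.546, 0.001], 'contact_force': [0.089, 0.595, 0.068], 'moment': [0.011, -0.055, 0.0], 'gripper_force': 0.0, 'grip_width': 0.085}
scene {'pixels': 0, 'fovy': 48.0408, 'cx': 314.9514, 'cy': 202.8387, 'world_to_cam': [[0.5139, 0.8577, 0.0167, -0.2563], [-0.6457, 0.3739, 0.6658, 0.3065], [0.5648, -0.353, 0.746, -1.6396], [0.0, 0.0, 0.0, 1.0]], 'shot': 1}
bottle 0.8 [345.0, 171.0, 366.0, 220.0] 356.1 197.9
bottle 0.65 [217.0, 238.0, 225.0, 248.0] 221.2 240.3
tray 0.78 [333.0, 143.0, 407.0, 188.0] 367.0 162.5
tray 0.46 [295.0, 166.0, 419.0, 251.0] 358.8 213.1
stand 0.58 [294.0, 168.0, 419.0, 246.0] 358.0 213.2
stand 0.53 [348.0, 172.0, 368.0, 218.0] 356.1 197.6
tailstock 0.76 [387.0, 167.0, 416.0, 201.0] 404.2 187.6
tail_knob 0.8 [391.0, 168.0, 418.0, 204.0] 404.4 187.5
rack 0.56 [145.0, 200.0, 223.0, 283.0] 183.5 241.7
small_roller 0.
[... 326 characters left out ...]
 0.9955, -0.9792], [0.0, 0.0, 0.0, 1.0]], 'shot': 2}
bottle 0.96 [272.0, 177.0, 298.0, 202.0] 285.1 189.0
bottle 0.6 [440.0, 213.0, 510.0, 290.0] 474.3 252.9
tray 0.87 [171.0, 226.0, 257.0, 296.0] 220.7 259.9
stand 0.72 [205.0, 169.0, 359.0, 219.0] 281.4 191.5
tailstock 0.8 [205.0, 170.0, 240.0, 198.0] 221.9 182.3
tailstock 0.49 [437.0, 269.0, 447.0, 274.0] 441.6 270.9
tail_knob 0.74 [208.0, 172.0, 241.0, 193.0] 221.4 182.3
rack 0.79 [441.0, 216.0, 509.0, 296.0] 474.6 253.2
roller 0.71 [428.0, 227.0, 444.0, 243.0] 437.8 233.8
far_bottle 0.74 [183.0, 120.0, 252.0, 156.0] 210.8 136.6
far_bottle 0.72 [421.0, 153.0, 451.0, 177.0] 436.0 163.8
tray_tin 0.56 [178.0, 252.0, 211.0, 283.0] 192.3 267.8
```

Run:
```python
import cv2
im=cv2.imread("pics/top0.png"); cv2.imwrite("pics/top0c.png",cv2.resize(im[100:320,150:550],None,fx=2,fy=2,interpolation=cv2.INTER_CUBIC))
```

```text
(no output)
```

View pics/top0c.png

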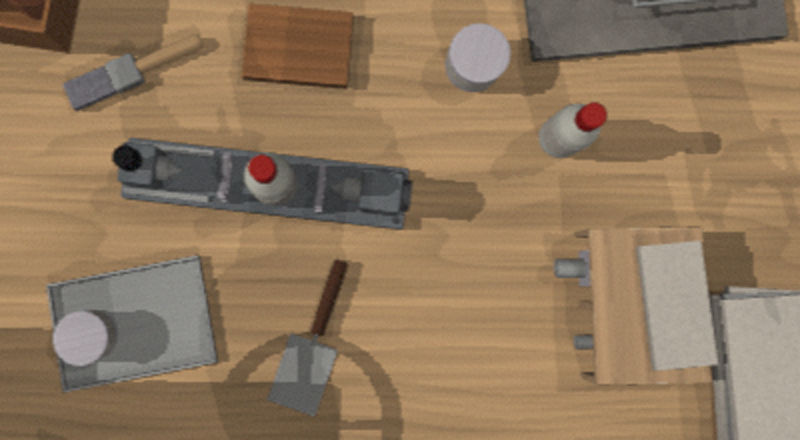

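View pics/scene0.png

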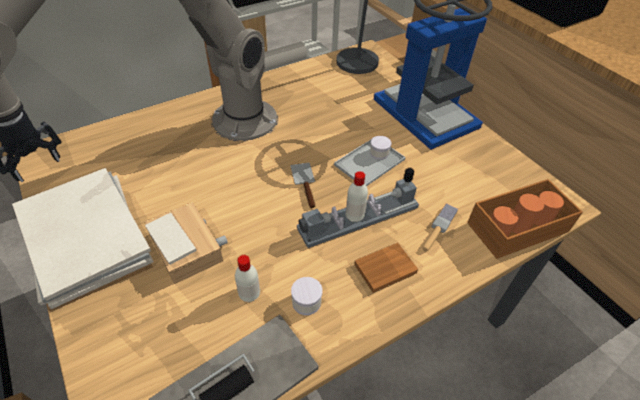

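The top crop shows the stand running from the headstock at (385,190) to the tailstock knob at (127,157). The bottle cap is at (263,169) and the tray's free half at about (165,310). The rack front is the line (590,229)–(596,383), with the larger tube end at (557,268) and the smaller one at (577,342). The scene picture agrees with this layout.

```bash
cat > h.py <<'E'
import numpy as np, cv2
from scipy.spatial.transform import Rotation as R
from bench import get_obs, viewer, r
def ray(p,uv,obs=None):
    f=200/np.tan(np.radians(p["fovy"])/2); d=np.array([(uv[0]-p["cx"])/f,-(uv[1]-p["cy"])/f,-1.])
    if "world_to_cam" in p: T=np.linalg.inv(np.array(p["world_to_cam"]))
    else:
        T=np.eye(4);T[:3,:3]=R.from_rotvec(obs["orientation"]).as_matrix();T[:3,3]=obs["tcp_pos"];T=T@np.array(p["hand_eye"])
    return T[:3,3],T[:3,:3]@d
def at(p,uv,z,obs=None):
    c,d=ray(p,uv,obs); return (c+d*(z-c[2])/d[2])
def proj(p,X,obs=None):
    f=200/np.tan(np.radians(p["fovy"])/2)
    if "world_to_cam" in p: W=np.array(p["world_to_cam"])
    else:
        T=np.eye(4);T[:3,:3]=R.from_rotvec(obs["orientation"]).as_matrix();T[:3,3]=obs["tcp_pos"];W=np.linalg.inv(T@np.array(p["hand_eye"]))
    q=W@np.append(X,1); return np.array([p["cx"]+f*q[0]/-q[2],p["cy"]-f*q[1]/-q[2]])
def move(X,yaw=None,o=None):
    """shift numbers (tool axes /0.2) to reach world X, and turn number so that tool y axis has heading yaw(deg)"""
    o=o or get_obs(); M=R.from_rotvec(o["orientation"]).as_matrix()
    s=M.T@(np.array(X)-o["tcp_pos"])/0.2
    t=None
    if yaw is not None:
        a=np.degrees(np.arctan2(M[1,1],M[0,1])); d=(a-yaw+90)%180-90; t=round(d/90,3)   # tool z down: + turn lowers heading
    return np.round(s,3),t
E
python3 - <<'E'
from h import *
p=viewer.grab_frame("top"); o=get_obs()
c=lambda x,y:(x/2+150,y/2+100)
def show(n,pts,z): 
    A=np.array([at(p,c(*q),z) for q in pts])[:,:2]; print(n,A.round(4).tolist()); return A
S=show("stand",[(130,139),(123,195),(408,170),(403,228)],.02)
T=show("tray",[(50,286),(197,257),(216,362),(65,390)],.012); print(T.mean(0))
show("rackfront",[(590,229),(596,383)],.062)
show("tubes",[(556,268),(576,342)],.023)
show("knob",[(127,157)],.139); show("cap",[(263,169)],.187)
show("bottlebase",[(271,181)],.12)
M=R.from_rotvec(o["orientation"]).as_matrix();print(M.round(3))
w=viewer.grab_frame("wrist");print(w["fovy"],w["cx"],w["cy"],np.round(w["hand_eye"],3).tolist())
E
```

```text
stand [[0.6506, 0.2692], [0.5771, 0.2758], [0.6124, -0.0938], [0.5369, -0.0873]]
tray [[0.459, 0.3683], [0.4977, 0.1793], [0.3638, 0.1515], [0.3272, 0.3435]]
[0.41192695 0.26064483]
rackfront [[0.5349, -0.3157], [0.3477, -0.3188]]
tubes [[0.4869, -0.2831], [0.3934, -0.3068]]
knob [[0.6092, 0.2384]]
cap [[0.59, 0.0767]]
bottlebase [[0.5849, 0.0743]]
[[ 0.939  0.343  0.   ]
 [ 0.343 -0.939  0.   ]
 [ 0.     0.    -1.   ]]
63.01765460623181 323.40615918339955 203.35375905015047 [[0.001, 0.945, 0.327, 0.083], [1.0, -0.001, 0.0, -0.001], [0.0, 0.327, -0.945, -0.163], [0.0, 0.0, 0.0, 1.0]]
```

>>> play_rows --commands '[[[-1, 0.965, -0.907, -0.12, 0], [-1, 0.965, -0.907, -0.12, 0], [-1, 0.965, -0.907, -0.12, 0], [-1, 0.965, -0.907, -0.12, 0], [-1, 0.965, -0.907, -0.12, 0], [-1, 0.965, -0.907, -0.12, 0], [-1, 0.965, -0.907, -0.12, 0]]]'

```text
clock: 1.78
tcp_pos: [0.354, -0.392, 0.2355]
orientation: [-3.091, -0.557, -0.004]
contact_force: [0.9, 0.0, 1.0]
grip_width: 0.0853
gripper_force: 0.0
```

>>> play_rows --commands '[[[-1, 0.965, -0.907, -0.12, 0], [-1, 0.965, -0.907, -0.12, 0], [-1, 0.965, -0.907, -0.12, 0], [-1, 0.965, -0.907, -0.12, 0], [-1, 0.965, -0.907, -0.12, 0], [-1, 0.965, -0.907, -0.12, 0], [-1, 0.965, -0.907, -0.12, 0]]]'

```text
clock: 2.37
tcp_pos: [0.4724, -0.1547, 0.2598]
orientation: [-3.091, -0.558, -0.005]
contact_force: [0.1, 0.7, 0.8]
grip_width: 0.0853
gripper_force: 0.0
```

>>> play_rows --commands '[[[-1, 0.965, -0.907, -0.12, -0.71], [-1, 0.965, -0.907, -0.12, -0.71], [-1, 0.965, -0.907, -0.12, -0.71], [-1, 0.965, -0.907, -0.12, -0.71], [-1, 0.965, -0.907, -0.12, -0.71], [-1, 0.965, -0.907, -0.12, -0.71], [-1, 0.965, -0.907, -0.12, -0.71], [-1, 0.965, -0.907, -0.12, -0.71], [-1, 0.965, -0.907, -0.12, -0.71], [-1, 0.965, -0.907, -0.12, -0.71]]]'

```text
clock: 3.2
tcp_pos: [0.5889, 0.076, 0.2824]
orientation: [-2.33, -2.106, 0.0]
contact_force: [0.1, -0.9, 0.5]
grip_width: 0.0855
gripper_force: 0.0
```

Run:
```python
from h import *
o=get_obs(); p=viewer.grab_frame("wrist"); cv2.imwrite("pics/w1.png",p["pixels"][:,:,::-1])
print(o["clock"],o["tcp_pos"],o["orientation"],o["joints"])
for t in ["bottle","stand","tailstock","tail_knob"]:
    for d in viewer.trace(p,t)[:1]: print(t,d["score"],d["rect"])
b=(0.589,0.076)
for z in(.187,.157,.02): print(proj(p,[*b,z],o))
```

```text
3.2 [0.58886919 0.07595535 0.28243221] [-2.33043251e+00 -2.10628087e+00  1.05104651e-04] [ 0.2104494   0.33929541 -0.57011783  1.6384229   0.19210157  1.2205876
 -0.50096151]
bottle 0.88 [301.9, 136.1, 352.6, 213.5]
stand 0.94 [294.2, 0.0, 364.7, 293.9]
tailstock 0.7 [426.0, 106.2, 515.5, 209.7]
tail_knob 0.65 [306.6, 2.7, 356.3, 56.3]
[326.00972302 197.37139694]
[325.8219971  187.31578437]
[325.27947162 158.25519312]
```

View pics/w1.png

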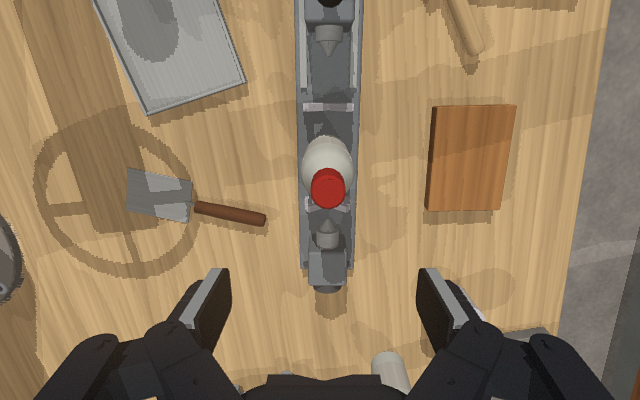

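The picture shows the cap top at about (328,191), slightly off the prediction. The headstock cone tip is at (327,221), the tail cone tip at (328,54), the tail saddle at row 107, and the tray's corner at (148,114).

Run:
```python
from h import *
o=get_obs(); p=viewer.grab_frame("wrist")
m=cv2.inRange(p["pixels"],(120,0,0),(255,70,70)); ys,xs=np.nonzero(m); print(xs.min(),xs.max(),ys.min(),ys.max(),xs.mean(),ys.mean())
print("cap",at(p,(xs.mean(),ys.max()-17.5),.187,o), at(p,(xs.mean(),ys.mean()),.177,o))
print("head",at(p,(327,221),.057,o),"tail",at(p,(328,54),.057,o))
print("saddle",at(p,(328,107),.061,o))
for y in(.1,.2,.0): print("axis L/R")
for row in (120,150): print(at(p,(301,row),.02,o),at(p,(359,row),.02,o))
a=at(p,(148,114),.012,o);b=at(p,(245,82),.012,o);print("tray",a,b)
```

```text
310 345 167 206 327.45581395348836 186.76372093023255
cap [0.59090845 0.08251104 0.187     ] [0.59086668 0.08110628 0.177     ]
head [0.58316015 0.00097107 0.057     ] tail [0.60472999 0.19593583 0.057     ]
saddle [0.5989663  0.14098324 0.061     ]
axis L/R
axis L/R
axis L/R
[0.56354066 0.12701664 0.02      ] [0.63674982 0.11907009 0.02      ]
[0.55856972 0.08918429 0.02      ] [0.63398033 0.08100751 0.02      ]
tray [0.36814472 0.15511205 0.012     ] [0.49946055 0.17967529 0.012     ]
```

>>> play_rows --commands '[[[-1, 0.028, 0.007, 0.3, 0], [-1, 0.028, 0.007, 0.637, 0], [-1, 0.028, 0.007, 0.637, 0], [-1, 0.028, 0.007, 0.637, 0], [-1, 0.028, 0.007, 0.637, 0], [1, 0.028, 0.007, 0.637, 0], [1, 0.028, 0.007, 0.637, 0], [1, 0.028, 0.007, 0.637, 0], [1, 0.028, 0.007, 0.637, 0], [1, 0.028, 0.007, 0.637, 0], [1, 0.028, 0.007, 0.637, 0]]]' --grip_force 45

```text
clock: 4.42
tcp_pos: [0.5922, 0.0812, 0.157]
orientation: [2.335, 2.099, 0.005]
contact_force: [0.9, -0.1, 6.7]
grip_width: 0.0275
gripper_force: 44.0
```

>>> play_rows --commands '[[[1, 0, 0, -0.1, 0], [1, 0, 0, -0.22, 0], [1, 0, 0, -0.34, 0], [1, 0.03, -0.05, -0.42, 0], [1, 0.08, -0.13, -0.42, 0], [1, 0.15, -0.24, -0.42, 0], [1, 0.23, -0.36, -0.42, 0], [1, 0.31, -0.48, -0.42, 0], [1, 0.39, -0.61, -0.42, 0], [1, 0.47, -0.73, -0.42, 0], [1, 0.54, -0.84, -0.42, 0], [1, 0.592, -0.922, -0.42, 0]]]'

```text
clock: 5.42
tcp_pos: [0.4174, 0.2195, 0.2391]
orientation: [-2.333, -2.103, 0.001]
contact_force: [-0.0, 0.6, -2.6]
grip_width: 0.0273
gripper_force: 45.1
```

>>> play_rows --commands '[[[1, 0, 0, 0, 0], [1, 0, 0, 0, 0]]]'

```text
clock: 5.58
tcp_pos: [0.419, 0.2186, 0.2393]
orientation: [2.333, 2.103, -0.0]
contact_force: [1.2, 0.3, -3.1]
grip_width: 0.027
gripper_force: 45.1
```

Run:
```python
from h import *
o=get_obs(); p=viewer.grab_frame("wrist"); cv2.imwrite("pics/w2.png",p["pixels"][:,:,::-1])
print(o["clock"],o["tcp_pos"],o["orientation"],o["joints"],o["contact_force"],o["grip_width"])
```

```text
5.5833 [0.41898141 0.2186437  0.23927541] [ 2.33252323e+00  2.10347277e+00 -2.99104985e-04] [ 0.0215044   0.17303611 -0.69958572  1.95043856  0.12810045  1.06186961
 -0.83654953] [ 1.21257248  0.34853265 -3.07935177] 0.0270294711176381
```

View pics/w2.png

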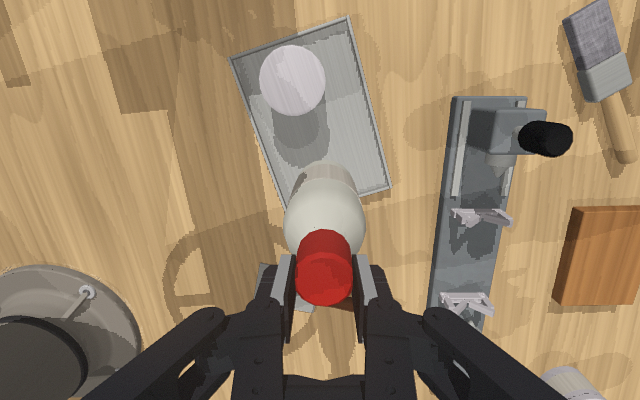

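The bottle hangs straight under the fingers and the tin is at (292,80), with the free half of the tray below the bottle. Lowering it now.

>>> play_rows --commands '[[[1, 0, 0, 0.15, 0], [1, 0, 0, 0.3, 0], [1, 0, 0, 0.4, 0], [1, 0, 0, 0.44, 0], [1, 0, 0, 0.465, 0], [1, 0, 0, 0.48, 0], [1, 0, 0, 0.488, 0], [1, 0, 0, 0.49, 0], [1, 0, 0, 0.49, 0]]]'

```text
clock: 6.38
tcp_pos: [0.4206, 0.2185, 0.142]
orientation: [2.336, 2.1, 0.002]
contact_force: [0.1, -0.7, -2.5]
grip_width: 0.0273
gripper_force: 45.1
```

>>> play_rows --commands '[[[1, 0, 0, 0.008, 0], [1, 0, 0, 0.014, 0], [1, 0, 0, 0.014, 0]]]'

```text
clock: 6.63
tcp_pos: [0.4219, 0.2194, 0.1409]
orientation: [2.335, 2.099, 0.007]
contact_force: [-0.8, -1.7, 15.0]
grip_width: 0.0273
gripper_force: 46.8
```

>>> play_rows --commands '[[[0.3, 0, 0, -0.01, 0], [-0.3, 0, 0, -0.01, 0], [-1, 0, 0, -0.01, 0], [-1, 0, 0, -0.01, 0], [-1, 0, 0, -0.1, 0], [-1, 0, 0, -0.25, 0], [-1, 0, 0, -0.42, 0], [-1, 0, 0, -0.42, 0]]]'

```text
clock: 7.3
tcp_pos: [0.4226, 0.2206, 0.2279]
orientation: [2.334, 2.1, 0.014]
contact_force: [1.2, 0.0, -0.1]
grip_width: 0.0851
gripper_force: 0.0
```

Run:
```python
from h import *
o=get_obs(); p=viewer.grab_frame("wrist"); cv2.imwrite("pics/w3.png",p["pixels"][:,:,::-1])
print(o["clock"],o["tcp_pos"])
m=cv2.inRange(p["pixels"],(120,0,0),(255,70,70)); ys,xs=np.nonzero(m); print(xs.min(),xs.max(),ys.min(),ys.max()); print("cap",at(p,(xs.mean(),ys.mean()),.161,o))
print(proj(p,[*o["tcp_pos"][:2],.171],o),proj(p,[*o["tcp_pos"][:2],.141],o))
for d in viewer.trace(p,"bottle")[:2]: print(d["score"],d["rect"])
```

```text
7.3 [0.42259317 0.22056365 0.22786355]
304 344 189 236
cap [0.42116327 0.21838203 0.161     ]
[325.5212529 214.2546087] [325.06773976 201.16514261]
0.91 [292.5, 149.1, 352.5, 237.1]
0.3 [464.8, 107.8, 574.6, 180.7]
```

>>> play_rows --commands '[[[-1, -0.8, 0.2, 0, 0], [-1, -0.8, 0.2, 0, 0], [-1, -0.8, 0.2, 0, 0], [-1, -0.8, 0.2, 0, 0]]]'

```text
clock: 7.73
tcp_pos: [0.4417, 0.0525, 0.221]
orientation: [-2.334, -2.101, 0.003]
contact_force: [1.2, -0.3, 0.0]
grip_width: 0.0854
gripper_force: 0.0
```

>>> play_rows --commands '[[[-1, -0.8, 0.2, 0, 0], [-1, -0.8, 0.2, 0, 0], [-1, -0.8, 0.2, 0, 0], [-1, -0.8, 0.2, 0, 0]]]'

```text
clock: 8.07
tcp_pos: [0.4645, -0.1109, 0.221]
orientation: [-2.335, -2.099, 0.003]
contact_force: [0.6, 0.2, 0.3]
grip_width: 0.0856
gripper_force: 0.0
```

>>> play_rows --commands '[[[-1, -0.8, 0.2, 0.1, -0.078], [-1, -0.8, 0.2, 0.1, -0.078], [-1, -0.8, 0.2, 0.1, -0.078], [-1, -0.8, 0.2, 0.1, -0.078], [-1, -0.8, 0.2, 0.1, -0.078], [-1, -0.8, 0.2, 0.1, -0.078]]]'

```text
clock: 8.57
tcp_pos: [0.4868, -0.2744, 0.1999]
orientation: [-2.206, -2.232, 0.003]
contact_force: [-0.2, 0.7, -0.2]
grip_width: 0.0854
gripper_force: 0.0
```

Run:
```python
from h import *
o=get_obs(); p=viewer.grab_frame("wrist"); cv2.imwrite("pics/w4.png",p["pixels"][:,:,::-1])
print(o["clock"],o["tcp_pos"],o["orientation"],o["joints"])
for t in ["rack","roller","small_roller"]:
    for d in viewer.trace(p,t)[:2]:
        r_=d["rect"]; print(t,d["score"],r_, at(p,((r_[0]+r_[2])/2,r_[1]),.023,o))
```

```text
8.5667 [ 0.48677183 -0.27437418  0.19986877] [-2.20616197 -2.23158776  0.00271343] [ 0.68198457  0.32292291 -0.34515478  1.82665586  0.12665052  1.01746346
  0.29759604]
rack 0.71 [182.4, 201.9, 371.3, 345.1] [ 0.43303263 -0.3062658   0.023     ]
roller 0.96 [303.1, 178.5, 346.8, 219.9] [ 0.48569069 -0.27897641  0.023     ]
roller 0.36 [453.2, 163.8, 584.9, 269.7] [ 0.69037126 -0.26023393  0.023     ]
small_roller 0.55 [235.3, 196.3, 260.5, 220.6] [ 0.40148961 -0.30021962  0.023     ]
```

View pics/w4.png

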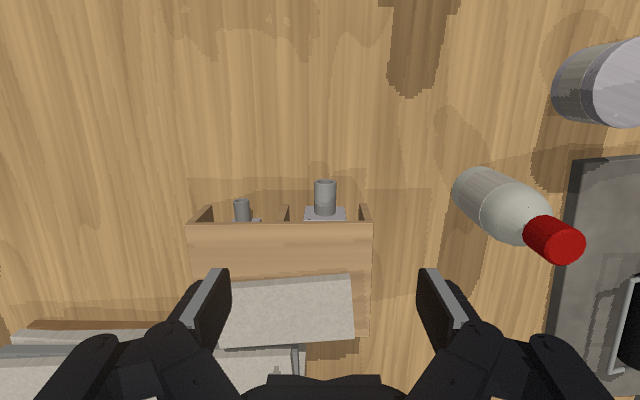

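The picture shows the larger roller's tube end at (325,180–207) and the smaller one at (242,200–220). The front edge of the rack runs along row 223. Going for the tube end.

>>> play_rows --commands '[[[0, -0.113, -0.004, 0.2, 0], [0, -0.113, -0.004, 0.4, 0], [0, -0.113, -0.004, 0.6, 0], [0, -0.113, -0.004, 0.8, 0], [0, -0.113, -0.004, 0.9, 0], [0, -0.113, -0.004, 0.95, 0], [0, -0.113, -0.004, 0.95, 0], [1, -0.113, -0.004, 0.95, 0], [1, -0.113, -0.004, 0.95, 0], [1, -0.113, -0.004, 0.95, 0], [1, -0.113, -0.004, 0.95, 0], [1, -0.113, -0.004, 0.95, 0]]]' --grip_force 40

```text
clock: 9.77
tcp_pos: [0.4891, -0.2949, 0.0139]
orientation: [2.201, 2.238, 0.001]
contact_force: [-0.4, 0.3, 4.8]
grip_width: -0.0005
gripper_force: 2.7
```

Run:
```python
from h import *
o=get_obs(); p=viewer.grab_frame("wrist"); print(o["grip_width"],o["gripper_force"],o["contact_force"],o["tcp_pos"])
a=p["pixels"][:,:,::-1]
t=viewer.grab_frame("top");b=cv2.resize(t["pixels"][200:320,380:540,::-1],None,fx=2,fy=2)
c=np.zeros((400+240,640,3),np.uint8);c[:400]=a;c[400:,:320]=b
s=viewer.grab_frame("scene");c[400:,320:]=cv2.resize(s["pixels"][190:290,140:273,::-1],(320,240))
cv2.imwrite("pics/w5.png",cv2.resize(c,(600,600)))
for q in ("roller",): 
  for d in viewer.trace(p,q): print(d["score"],d["rect"])
```

```text
-0.0004948504769877729 2.727873881572691 [-0.41350447  0.29608024  4.79219976] [ 0.48913684 -0.29494242  0.01386564]
0.96 [275.8, 227.0, 363.2, 313.0]
```

View pics/w5.png

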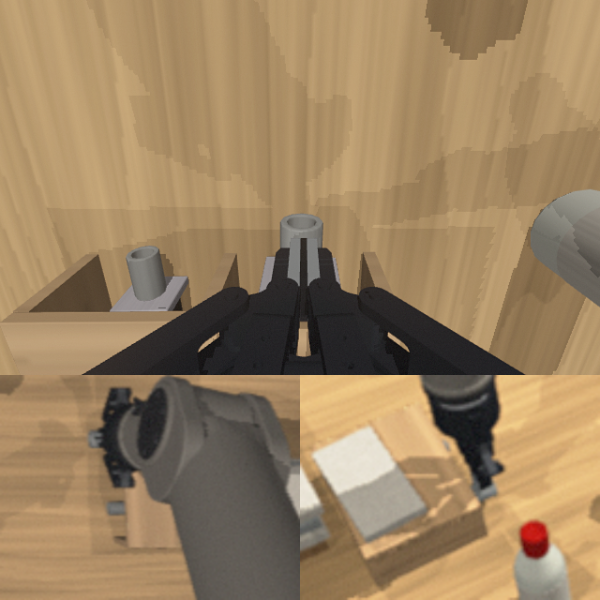

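The picture shows the fingers shut on top of the tube end (ring at about (321,237) in the wrist frame, fingertips at about (323,256)), so the grasp missed it. I'll check the height.

Run:
```python
from h import *
o=get_obs(); p=viewer.grab_frame("wrist")
print("tcp",proj(p,o["tcp_pos"],o))
for y in(-.281,-.317):
  for z in (.011,.023,.035): print(y,z,proj(p,[.486,y,z],o),proj(p,[.486+.012,y,z],o)-proj(p,[.486-.012,y,z],o))
x=np.array(o["tcp_pos"]); 
print("ringcenter at z", [(z,at(p,(321,237),z,o).round(4).tolist()) for z in(.01,.023,.035)])
cv2.imwrite("pics/w6.png",cv2.resize(p["pixels"][200:340,240:420,::-1],None,fx=3,fy=3,interpolation=cv2.INTER_CUBIC))
```

```text
tcp [326.75161837 250.67777277]
-0.281 0.011 [321.49398381 225.90506029] [43.48558856  0.68668924]
-0.281 0.023 [321.3768771  235.00964001] [46.40881421  0.72490744]
-0.281 0.035 [321.24289188 245.42645756] [49.75337873  0.76740694]
-0.317 0.011 [320.55034968 282.37933683] [40.81797755  0.6012287 ]
-0.317 0.023 [320.38158561 294.43879189] [43.38297739  0.62917509]
-0.317 0.035 [320.19019037 308.11541355] [46.29196225  0.6594621 ]
ringcenter at z [(0.01, [0.4858, -0.2882, 0.01]), (0.023, [0.4858, -0.2821, 0.023]), (0.035, [0.4858, -0.2765, 0.035])]
```

View pics/w6.png

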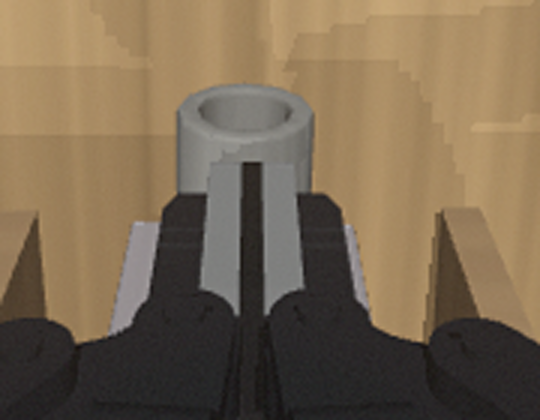

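The tube is where I expected, with its axis at z = 0.023. The shut fingertips sit about 21 mm short of the reported TCP, so I'll regrasp lower and watch the force.

>>> play_rows --commands '[[[0, 0.02, 0, -0.03, 0], [0, 0.02, 0, -0.03, 0], [0, 0.02, 0, -0.03, 0], [0, 0.02, 0, -0.03, 0], [0, 0.02, 0, 0.02, 0], [0, 0.02, 0, 0.05, 0], [0, 0.02, 0, 0.05, 0]]]'

```text
clock: 10.6
tcp_pos: [0.4867, -0.2899, 0.0004]
orientation: [-2.201, -2.238, 0.002]
contact_force: [-0.0, 0.5, -0.5]
grip_width: 0.0425
gripper_force: 0.0
```

>>> play_rows --commands '[[[0, 0, 0, 0.03, 0], [0, 0, 0, 0.05, 0], [0, 0, 0, 0.06, 0], [0, 0, 0, 0.06, 0]]]'

```text
clock: 10.93
tcp_pos: [0.4877, -0.2902, -0.0103]
orientation: [-2.202, -2.239, 0.0]
contact_force: [-0.9, 0.5, 0.1]
grip_width: 0.0426
gripper_force: 0.0
```

>>> play_rows --commands '[[[0, 0, -0.003, 0.01, 0], [0.4, 0, -0.003, 0.01, 0], [1, 0, -0.003, 0.01, 0], [1, 0, -0.003, 0.01, 0], [1, 0, -0.003, 0.01, 0], [1, 0, -0.003, 0.01, 0]]]'

```text
clock: 11.43
tcp_pos: [0.4874, -0.2905, -0.0114]
orientation: [2.203, 2.24, -0.0]
contact_force: [-1.0, 0.2, 1.3]
grip_width: 0.022
gripper_force: 40.1
```

>>> play_rows --commands '[[[1, 0.06, 0, -0.01, 0], [1, 0.16, 0, -0.01, 0], [1, 0.28, 0, -0.01, 0], [1, 0.4, 0, -0.01, 0], [1, 0.52, 0, -0.01, 0], [1, 0.64, 0, -0.01, 0], [1, 0.75, 0, -0.01, 0], [1, 0.83, 0, -0.01, 0], [1, 0.88, 0, -0.01, 0], [1, 0.88, 0, 0, 0], [1, 0.88, 0, 0, 0]]]'

```text
clock: 12.35
tcp_pos: [0.485, -0.1132, -0.0114]
orientation: [2.2, 2.242, 0.002]
contact_force: [0.3, 1.0, -0.9]
grip_width: 0.0221
gripper_force: 39.9
```

>>> play_rows --commands '[[[0, 0, 0, 0, 0], [0, 0, 0, 0, 0], [0, 0, 0, 0, 0], [0, 0, 0, -0.2, 0], [-1, 0, 0, -0.5, 0], [-1, -0.15, 0, -0.8, 0], [-1, -0.3, 0, -0.8, 0], [-1, -0.33, 0, -0.8, 0], [-1, -0.33, 0, -0.8, 0]]]'

```text
clock: 13.1
tcp_pos: [0.4872, -0.1874, 0.1521]
orientation: [2.206, 2.225, 0.002]
contact_force: [-0.6, -0.6, -0.1]
grip_width: 0.0853
gripper_force: 0.0
```

Run:
```python
from h import *
o=get_obs(); p=viewer.grab_frame("wrist"); cv2.imwrite("pics/w7.png",p["pixels"][:,:,::-1])
print(o["clock"],o["tcp_pos"],o["orientation"])
for t in ["roller","small_roller"]:
    for d in viewer.trace(p,t)[:2]:
        r_=d["rect"]; ys,xs=np.nonzero(d["pixels"]); print(t,d["score"],r_, xs.mean(),ys.mean(),at(p,(xs.mean(),ys.mean()),.035,o))
        print(cv2.minAreaRect(np.c_[xs,ys].astype(np.float32)))
```

```text
13.1 [ 0.4871814  -0.18735233  0.15212734] [2.20638493e+00 2.22521394e+00 1.66690428e-03]
roller 0.78 [290.4, 91.0, 350.0, 262.8] 320.7609957238852 176.82880268784362 [ 0.48343641 -0.17560671  0.035     ]
((320.5, 177.0), (168.0, 55.0), 90.0)
small_roller 0.92 [225.9, 285.0, 258.3, 323.6] 240.1104387291982 308.24205748865353 [ 0.40176097 -0.3148708   0.035     ]
((242.0553741455078, 306.686279296875), (26.299510955810547, 37.36384582519531), 10.007980346679688)
```

View pics/w7.png

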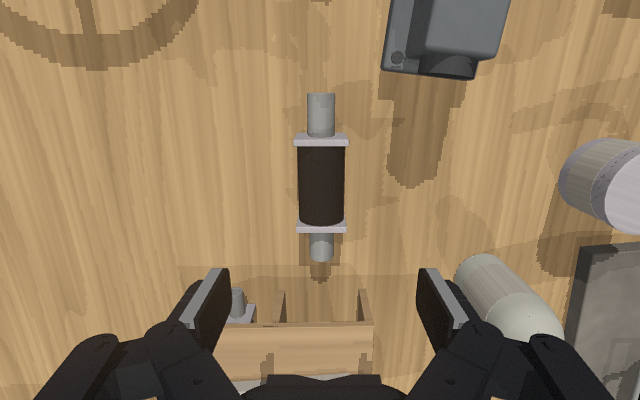

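The roller lies free in front of the rack: the tube tips are at rows 93 and 262, the cheeks at rows 135–145 and 221–231, and it is centred on column 321.

Run:
```python
from h import *
o=get_obs(); p=viewer.grab_frame("wrist")
for uv,z in [((321,135.5),.046),((321,231),.046),((321,93),.03),((321,262),.023)]: print(uv,at(p,uv,z,o))
print(move([.4835,-.18,.02],None,o))
```

```text
(321, 135.5) [ 0.48012968 -0.13033539  0.046     ]
(321, 231) [ 0.48126535 -0.21386766  0.046     ]
(321, 93) [ 0.47954402 -0.09810596  0.03      ]
(321, 262) [ 0.48164928 -0.25770162  0.023     ]
(array([ 0.003, -0.007,  0.64 ]), None)
```

>>> play_rows --commands '[[[-1, 0.062, -0.021, 0.2, 0], [-1, 0.062, -0.021, 0.4, 0], [-1, 0.062, -0.021, 0.6, 0], [-1, 0.062, -0.021, 0.74, 0], [-1, 0.062, -0.021, 0.8, 0], [-1, 0.062, -0.021, 0.82, 0], [-1, 0.062, -0.021, 0.82, 0], [1, 0.062, -0.021, 0.82, 0], [1, 0.062, -0.021, 0.82, 0], [1, 0.062, -0.021, 0.82, 0], [1, 0.062, -0.021, 0.82, 0], [1, 0.062, -0.021, 0.82, 0]]]' --grip_force 60

```text
clock: 14.3
tcp_pos: [0.4829, -0.1685, -0.0138]
orientation: [2.2, 2.238, 0.003]
contact_force: [-1.5, 0.6, 9.5]
grip_width: 0.0412
gripper_force: 59.5
```

>>> play_rows --commands '[[[1, 0, 0, -0.1, 0], [1, 0, 0, -0.3, 0], [1, 0, 0, -0.5, 0], [1, 0, 0, -0.65, 0], [1, 0, 0, -0.7, 0], [1, 0, 0, -0.7, 0]]]'

```text
clock: 14.8
tcp_pos: [0.483, -0.1688, 0.1274]
orientation: [2.199, 2.235, 0.004]
contact_force: [1.0, -0.4, -4.3]
grip_width: 0.0409
gripper_force: 62.4
```

Run:
```python
from h import *
o=get_obs(); p=viewer.grab_frame("wrist"); cv2.imwrite("pics/w8.png",p["pixels"][:,:,::-1])
print(o["clock"],o["tcp_pos"],o["orientation"],o["grip_width"],o["contact_force"],o["moment"])
for d in viewer.trace(p,"roller")[:1]: print(d["score"],d["rect"])
```

```text
14.8 [ 0.48300516 -0.1688269   0.12739479] [2.19942077 2.2354305  0.00390191] 0.040854417269131776 [ 1.00176487 -0.42160585 -4.32098716] [ 0.07544154 -0.00369112 -0.03258498]
0.77 [260.3, 145.8, 389.9, 379.6]
```

View pics/w8.png

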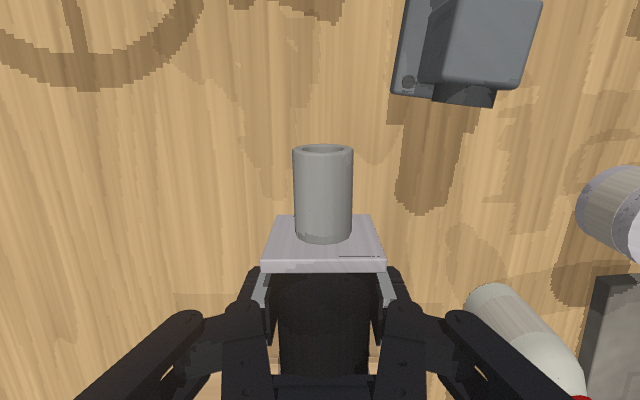

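Run:
```python
from h import *
p=viewer.grab_frame("wrist"); H=np.array(p["hand_eye"]); f=200/np.tan(np.radians(p["fovy"])/2)
def tool(u,v,depth): return (H@np.array([(u-p["cx"])/f*depth,-(v-p["cy"])/f*depth,-depth,1]))[:3]
print("cheek low",tool(324.5,215,.046*f/95)*1e3); print("cheek top",tool(324,261.5,.046*f/124)*1e3)
print("tip c",tool(323,150,.024*f/60)*1e3)
# edges in grey
g=cv2.cvtColor(p["pixels"],cv2.COLOR_RGB2GRAY).astype(int)
for v in (150,170,200,230): 
    d=np.abs(np.diff(g[v,250:400])); print(v,[int(i)+250 for i in np.nonzero(d>22)[0]])
for row,w,z in ((215,95,0),):pass
# given roller z range in tool: axis at z=-37, solve x from rows assuming level
for name,v,z in(("cheek top edge",261.5,-60.),("cheek low edge",215,-14.),("tip centre",150,-37.),("tip top",145.5,-49)):
    D=np.array(H[:3,:3])@np.array([(323-p["cx"])/f,-(v-p["cy"])/f,-1]); c=H[:3,3]*1e3; s=(z-c[2])/D[2]; print(name,(c+s*D).round(1))
```

```text
cheek low [ 27.44894651  -1.3298981  -15.92270795]
cheek top [ 24.4348093   -1.57710858 -56.04477998]
tip c [ 61.91293615  -2.01719817 -33.09938403]
150 [291, 302, 353]
170 [292, 352]
200 [293, 351, 352]
230 [294, 351]
cheek top edge [ 26.6  -1.9 -60. ]
cheek low edge [ 26.7  -2.1 -14. ]
tip centre [ 62.6  -2.  -37. ]
tip top [ 66.2  -2.  -49. ]
```

The roller is level in the grip, with its middle 15 mm behind the TCP along tool x. Carrying it to the stand.

>>> play_rows --commands '[[[1, 0.08, 0.035, -0.2, 0], [1, 0.22, 0.1, -0.2, 0], [1, 0.37, 0.16, -0.2, 0], [1, 0.52, 0.225, -0.2, 0], [1, 0.675, 0.29, -0.2, 0]]]'

```text
clock: 15.37
tcp_pos: [0.5358, -0.0312, 0.162]
orientation: [-2.202, -2.237, 0.004]
contact_force: [0.4, 0.1, -2.9]
grip_width: 0.0415
gripper_force: 62.9
```

>>> play_rows --commands '[[[1, 0.15, 0.07, 0, 0.079], [1, 0.3, 0.14, 0, 0.079], [1, 0.45, 0.2, 0, 0.079], [1, 0.58, 0.255, 0, 0.079], [1, 0.65, 0.285, 0, 0.079], [1, 0.675, 0.295, 0, 0.079], [1, 0.675, 0.295, 0, 0.079], [1, 0.675, 0.295, 0, 0.079]]]'

```text
clock: 16.03
tcp_pos: [0.5928, 0.1018, 0.1631]
orientation: [-2.338, -2.097, 0.005]
contact_force: [-0.4, -1.0, -2.9]
grip_width: 0.0416
gripper_force: 62.8
```

Run:
```python
from h import *
o=get_obs(); p=viewer.grab_frame("wrist"); cv2.imwrite("pics/w9.png",p["pixels"][:,:,::-1])
print(o["clock"],o["tcp_pos"],o["orientation"],o["grip_width"],o["joints"])
for t in["roller","stand","tail_knob"]:
  for d in viewer.trace(p,t)[:1]: print(t,d["score"],d["rect"])
```

```text
16.0333 [0.59282639 0.10179479 0.16305131] [-2.33840824 -2.0973941   0.00474435] 0.04156899991733722 [ 0.02742136  0.43686978 -0.39470575  1.76085971  0.19740516  0.98577707
 -0.55253742]
roller 0.57 [259.0, 141.9, 388.9, 379.4]
stand 0.8 [279.6, 0.0, 374.8, 216.4]
tail_knob 0.61 [291.3, 2.7, 366.5, 74.2]
```

View pics/w9.png

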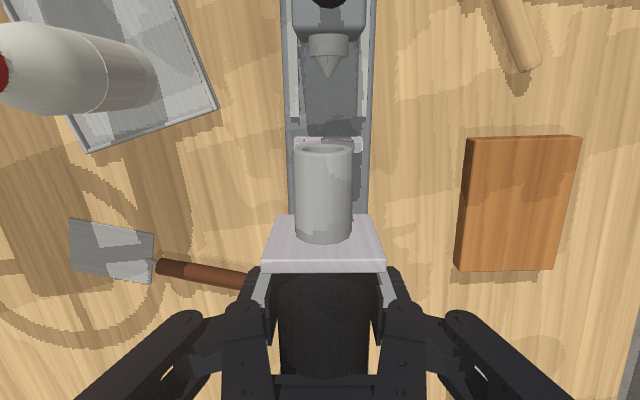

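The tail saddle shows at rows 137–152, centred on column 329. The tube tip is centred on column 323 and the tail cone tip is at (327,76), so the roller has to move about 4 mm along tool y.

Run:
```python
from h import *
o=get_obs(); p=viewer.grab_frame("wrist")
g=cv2.cvtColor(p["pixels"],cv2.COLOR_RGB2GRAY).astype(int)
print("col359",[(v,int(g[v,358:361].mean())) for v in range(128,160,1)])
print("row112",[(u,int(g[110:114,u].mean())) for u in list(range(280,300))+list(range(360,382))])
M=R.from_rotvec(o["orientation"]).as_matrix()
for uv,z in [((327,76),.057),((360,137),.061),((360,144),.061),((360,152),.061),((284,112),.02),((373,112),.02)]:
    w=at(p,uv,z,o); print(uv,w.round(4),"tool xy mm",(M.T@(w-o["tcp_pos"])*1e3).round(1)[:2])
```

```text
col359 [(128, 97), (129, 101), (130, 123), (131, 121), (132, 122), (133, 121), (134, 108), (135, 113), (136, 151), (137, 173), (138, 183), (139, 174), (140, 173), (141, 185), (142, 173), (143, 169), (144, 170), (145, 169), (146, 167), (147, 170), (148, 170), (149, 172), (150, 167), (151, 148), (152, 108), (153, 94), (154, 96), (155, 97), (156, 97), (157, 97), (158, 98), (159, 96)]
row112 [(280, 155), (281, 154), (282, 154), (283, 120), (284, 131), (285, 136), (286, 142), (287, 138), (288, 137), (289, 184), (290, 182), (291, 181), (292, 178), (293, 179), (294, 181), (295, 180), (296, 181), (297, 183), (298, 100), (299, 124), (360, 144), (361, 185), (362, 181), (363, 181), (364, 182), (365, 133), (366, 129), (367, 132), (368, 123), (369, 113), (370, 113), (371, 165), (372, 166), (373, 165), (374, 164), (375, 167), (376, 166), (377, 163), (378, 163), (379, 165), (380, 165), (381, 164)]
(327, 76) [0.6045 0.1958 0.057 ] tool xy mm [94.9  0.7]
(360, 137) [0.6261 0.147  0.061 ] tool xy mm [48.8 27.5]
(360, 144) [0.6257 0.1414 0.061 ] tool xy mm [43.2 27.7]
(360, 152) [0.6252 0.1349 0.061 ] tool xy mm [36.6 28. ]
(284, 112) [0.5629 0.171  0.02  ] tool xy mm [ 65.8 -38. ]
(373, 112) [0.6433 0.1622 0.02  ] tool xy mm [65.8 43. ]
```

>>> play_rows --commands '[[[1, 0.017, 0.015, 0.05, 0], [1, 0.017, 0.015, 0.15, 0], [1, 0.017, 0.015, 0.27, 0], [1, 0.017, 0.015, 0.39, 0], [1, 0.017, 0.015, 0.5, 0], [1, 0.017, 0.015, 0.58, 0], [1, 0.017, 0.015, 0.63, 0], [1, 0.017, 0.015, 0.65, 0], [1, 0.017, 0.015, 0.65, 0]]]'

```text
clock: 17.03
tcp_pos: [0.5966, 0.1067, 0.0335]
orientation: [-2.337, -2.099, 0.002]
contact_force: [-0.2, -0.8, -2.4]
grip_width: 0.0414
gripper_force: 62.8
```

Run:
```python
from h import *
o=get_obs(); p=viewer.grab_frame("wrist")
print(o["clock"],o["tcp_pos"],o["contact_force"],o["grip_width"])
g=cv2.cvtColor(p["pixels"],cv2.COLOR_RGB2GRAY).astype(int)
for v in (150,175,190,200,210): print(v,[(int(i)+230,int(np.diff(g[v])[i+230])) for i in np.nonzero(np.abs(np.diff(g[v,230:430]))>20)[0]])
M=R.from_rotvec(o["orientation"]).as_matrix(); T=o["tcp_pos"]
O=np.array([.5994,.1389,0])
for sx in(-22,22): print(sx,proj(p,O+np.array([.994,-.108,0])*sx/1e3+[0,0,.061],o))
```

```text
17.0333 [0.59664668 0.10672988 0.03351107] [-0.21581925 -0.79583201 -2.40455963] 0.04144672816080824
150 [(251, -52), (252, 22), (261, -33), (276, 34), (287, -37), (292, 22), (293, 21), (301, -66), (388, 35), (396, 38), (397, 21)]
175 [(253, -51), (290, -28), (292, 24), (313, -32), (314, 38), (319, -45), (378, 33), (394, 27)]
190 [(254, -61), (255, 21), (263, 34), (280, -60), (283, 24), (285, 46), (292, -36), (336, -36), (364, -36), (367, 36), (368, 37), (384, -43), (393, 28)]
200 [(255, -53), (262, 39), (346, -25), (372, 42), (386, -36), (393, 57)]
210 [(255, -41), (293, -44), (294, 23), (372, 41), (392, 60)]
-22 [276.55539499 213.63355307]
22 [375.27629986 213.86880692]
```

>>> play_rows --commands '[[[1, 0, 0, 0.025, 0], [1, 0, 0, 0.045, 0], [1, 0, 0, 0.06, 0], [1, 0, 0, 0.065, 0], [1, 0, 0, 0.065, 0]]]'

```text
clock: 17.5
tcp_pos: [0.5969, 0.1068, 0.0213]
orientation: [-2.337, -2.099, 0.0]
contact_force: [0.9, 0.3, -2.9]
grip_width: 0.0414
gripper_force: 62.8
```

>>> play_rows --commands '[[[1, 0, 0, 0.01, 0], [1, 0, 0, 0.015, 0], [1, 0, 0, 0.015, 0]]]'

```text
clock: 17.75
tcp_pos: [0.5973, 0.107, 0.0197]
orientation: [2.337, 2.098, 0.001]
contact_force: [-3.4, -1.0, 7.5]
grip_width: 0.0416
gripper_force: 64.0
```

>>> play_rows --commands '[[[0.2, 0, 0, 0, 0], [-0.3, 0, 0, 0, 0], [-0.7, 0, 0, 0, 0], [-0.7, 0, 0, 0, 0], [-0.7, 0, 0, -0.15, 0], [-0.7, 0, 0, -0.35, 0], [-0.7, 0, 0, -0.55, 0], [-0.7, 0, 0, -0.75, 0], [-0.7, 0, 0, -0.95, 0], [-0.7, 0, 0, -0.95, 0], [-0.7, 0, 0, -0.95, 0]]]'

```text
clock: 18.67
tcp_pos: [0.5989, 0.1074, 0.2115]
orientation: [2.335, 2.097, 0.008]
contact_force: [0.2, -0.3, -1.2]
grip_width: 0.0721
gripper_force: 0.0
```

Run:
```python
from h import *
o=get_obs(); p=viewer.grab_frame("wrist"); M=R.from_rotvec(o["orientation"]).as_matrix()
print(o["clock"],o["tcp_pos"],o["orientation"])
for t in["roller","tail_knob","stand"]:
  for d in viewer.trace(p,t)[:1]: print(t,d["score"],d["rect"])
O=np.array([.5922,.0713,0]); ey=np.array([.108,.994,0]); ex=np.array([.994,-.108,0])
def show(n,x,y,z): print(n,proj(p,O+ex*x/1e3+ey*y/1e3+[0,0,z/1e3],o).round(0))
m=15.5
for s in(-78,78): show("tip",0,m+s,57)
for s in(-42,42): show("cheek top",0,m+s,80); show("cheek corner",23,m+s,80)
show("saddle",0,68,61)
g=p["pixels"]
for u in (318,326): print(u,[(v,g[v,u].tolist()) for v in range(4,330,6)])
b=(g.max(2)<40).astype(np.uint8); b[300:]=0
n,l,st,c=cv2.connectedComponentsWithStats(b); print([(st[i].tolist(),c[i].round(0).tolist()) for i in range(1,n) if st[i,4]>150])
```

```text
18.6667 [0.59891519 0.10739166 0.21146639] [2.33518418 2.09664644 0.00831287]
roller 0.66 [295.7, 113.1, 349.2, 267.9]
tail_knob 0.96 [289.3, 2.0, 352.7, 88.1]
stand 0.69 [281.1, 0.0, 364.7, 354.9]
tip [322. 267.]
tip [322. 121.]
cheek top [322. 246.]
cheek corner [345. 246.]
cheek top [322. 164.]
cheek corner [347. 164.]
saddle [322. 149.]
318 [(4, [46, 44, 43]), (10, [46, 44, 43]), (16, [45, 44, 43]), (22, [37, 32, 32]), (28, [36, 33, 31]), (34, [85, 87, 87]), (40, [103, 103, 103]), (46, [99, 99, 100]), (52, [138, 137, 133]), (58, [133, 134, 127]), (64, [134, 133, 128]), (70, [113, 112, 108]), (76, [123, 122, 118]), (82, [128, 127, 122]), (88, [105, 106, 106]), (94, [107, 109, 108]), (100, [95, 96, 98]), (106, [98, 97, 97]), (112, [95, 98, 96]), (118, [138, 136, 132]), (124, [137, 136, 131]), (130, [137, 135, 131]), (136, [138, 136, 132]), (142, [118, 115, 112]), (148, [158, 157, 152]), (154, [140, 139, 133]), (160, [189, 183, 184]), (166, [53, 48, 44]), (172, [56, 51, 46]), (178, [53, 48, 43]), (184, [55, 48, 44]), (190, [56, 48, 47]), (196, [53, 48, 44]), (202, [54, 47, 44]), (20
[... 1071 characters left out ...]
), (160, [191, 185, 186]), (166, [54, 47, 44]), (172, [53, 48, 43]), (178, [52, 48, 44]), (184, [56, 49, 45]), (190, [54, 48, 44]), (196, [54, 49, 46]), (202, [54, 47, 44]), (208, [56, 49, 46]), (214, [54, 48, 44]), (220, [52, 44, 41]), (226, [55, 47, 42]), (232, [56, 49, 44]), (238, [189, 185, 186]), (244, [126, 124, 118]), (250, [159, 158, 154]), (256, [155, 153, 149]), (262, [152, 151, 147]), (268, [93, 93, 92]), (274, [124, 123, 118]), (280, [154, 154, 149]), (286, [149, 147, 144]), (292, [168, 167, 161]), (298, [161, 159, 153]), (304, [147, 144, 139]), (310, [136, 139, 139]), (316, [133, 134, 135]), (322, [132, 134, 133]), (328, [129, 131, 130])]
[([299, 0, 42, 34, 519], [320.0, 20.0])]
```

>>> play_rows --commands '[[[-1, 0.15, 0, 0, 0], [-1, 0.35, -0.01, 0, 0], [-1, 0.55, -0.015, 0, 0], [-1, 0.657, -0.015, 0, 0], [-1, 0.657, -0.015, 0, 0], [-1, 0.657, -0.015, 0, 0]]]'

```text
clock: 19.37
tcp_pos: [0.6069, 0.2394, 0.2065]
orientation: [-2.333, -2.102, 0.004]
contact_force: [0.3, -1.1, 0.2]
grip_width: 0.0856
gripper_force: 0.0
```

Run:
```python
from h import *
o=get_obs(); p=viewer.grab_frame("wrist"); print(o["tcp_pos"])
for t in["tail_knob"]:
  for d in viewer.trace(p,t)[:2]: print(t,d["score"],d["rect"])
b=(p["pixels"].max(2)<60).astype(np.uint8); b[260:]=0; b[:100]=0
n,l,st,c=cv2.connectedComponentsWithStats(b); print([(st[i].tolist(),c[i].round(0).tolist()) for i in range(1,n) if st[i,4]>150])
for x,y in((.6092,.2384),(o["tcp_pos"][0],o["tcp_pos"][1])):
  for z in(.139,.101): print(x,y,z,proj(p,[x,y,z],o))
```

```text
[0.60686476 0.23938983 0.20645996]
tail_knob 0.45 [290.3, 135.0, 369.7, 379.1]
[([312, 173, 36, 44, 1248], [329.0, 195.0])]
0.6092 0.2384 0.139 [329.51104    209.75339643]
0.6092 0.2384 0.101 [328.92899535 194.55300894]
0.6068647626299061 0.23938982701164518 0.139 [326.29655977 208.82118817]
0.6068647626299061 0.23938982701164518 0.101 [326.12399261 193.72711056]
```

>>> play_rows --commands '[[[-1, 0.024, 0.018, 0.1, 0], [-1, 0.024, 0.018, 0.25, 0], [-1, 0.024, 0.018, 0.42, 0], [-1, 0.024, 0.018, 0.54, 0], [-1, 0.024, 0.018, 0.6, 0], [-1, 0.024, 0.018, 0.6, 0], [0.3, 0.024, 0.018, 0.6, 0], [1, 0.024, 0.018, 0.6, 0], [1, 0.024, 0.018, 0.6, 0], [1, 0.024, 0.018, 0.6, 0], [1, 0.024, 0.018, 0.6, 0]]]' --grip_force 60

```text
clock: 20.38
tcp_pos: [0.6114, 0.2428, 0.0899]
orientation: [-2.337, -2.099, 0.001]
contact_force: [-3.4, -4.3, 21.9]
grip_width: 0.026
gripper_force: 58.8
```

>>> play_rows --commands '[[[1, 0, 0, -0.015, 0], [1, 0, 0, -0.018, 0], [1, -0.03, 0, -0.018, 0], [1, -0.07, 0, -0.018, 0], [1, -0.11, 0, -0.018, 0], [1, -0.15, 0, -0.018, 0], [1, -0.18, 0, -0.018, 0], [1, -0.18, 0, -0.018, 0]]]'

```text
clock: 21.05
tcp_pos: [0.6073, 0.2048, 0.0903]
orientation: [-2.338, -2.098, 0.004]
contact_force: [2.9, 0.7, -17.9]
grip_width: 0.0258
gripper_force: 61.8
```

>>> play_rows --commands '[[[1, -0.02, 0, 0.008, 0], [1, -0.035, 0, 0.008, 0], [1, -0.05, 0, 0.008, 0]]]'

```text
clock: 21.3
tcp_pos: [0.6068, 0.1983, 0.0903]
orientation: [-2.335, -2.1, -0.002]
contact_force: [1.3, 5.4, -14.1]
grip_width: 0.0262
gripper_force: 62.2
```

>>> play_rows --commands '[[[1, -0.01, 0, 0.01, 0], [1, -0.02, 0, 0.01, 0], [1, -0.02, 0, 0.01, 0]]]'

```text
clock: 21.55
tcp_pos: [0.6065, 0.1953, 0.0902]
orientation: [-2.334, -2.1, -0.004]
contact_force: [-3.3, 4.5, -0.5]
grip_width: 0.026
gripper_force: 63.5
```

>>> play_rows --commands '[[[1, -0.01, 0, 0, 0], [1, -0.02, 0, 0, 0], [1, -0.02, 0, 0, 0]]]'

```text
clock: 21.8
tcp_pos: [0.6061, 0.1912, 0.0901]
orientation: [-2.334, -2.1, -0.004]
contact_force: [-2.4, 5.6, -0.5]
grip_width: 0.0259
gripper_force: 63.5
```

>>> play_rows --commands '[[[1, -0.01, 0, 0, 0], [1, -0.015, 0, 0, 0], [1, -0.015, 0, 0, 0]]]'

```text
clock: 22.05
tcp_pos: [0.6059, 0.1891, 0.0902]
orientation: [-2.333, -2.1, -0.005]
contact_force: [-3.3, 7.2, -2.2]
grip_width: 0.026
gripper_force: 63.3
```

Run:
```python
from h import *
o=get_obs(); p=viewer.grab_frame("top"); print(o["contact_force"],o["tcp_pos"])
for t in("roller","tail_knob"):
  for d in viewer.trace(p,t)[:2]: print(t,d["score"],d["rect"])
```

```text
[-3.26846247  7.16417067 -2.20357313] [0.6058565  0.18913585 0.09015467]
roller 0.58 [255.8, 178.6, 319.8, 199.6]
tail_knob 0.64 [243.2, 175.7, 257.8, 193.1]
```

Now pushing the roller along (7 N); continuing towards the stop.

>>> play_rows --commands '[[[1, -0.01, 0, 0, 0], [1, -0.02, 0, 0, 0], [1, -0.02, 0, 0, 0]]]'

```text
clock: 22.45
tcp_pos: [0.6058, 0.188, 0.0902]
orientation: [-2.331, -2.101, -0.011]
contact_force: [0.5, 12.6, -6.2]
grip_width: 0.0259
gripper_force: 62.9
```

>>> play_rows --commands '[[[1, -0.01, 0, 0, 0], [1, -0.015, 0, 0, 0], [1, -0.015, 0, 0, 0]]]'

```text
clock: 22.7
tcp_pos: [0.6058, 0.1877, 0.0902]
orientation: [-2.328, -2.101, -0.017]
contact_force: [2.2, 18.2, -10.1]
grip_width: 0.0266
gripper_force: 62.5
```

>>> play_rows --commands '[[[1, 0.006, 0, -0.005, 0], [1, 0.006, 0, -0.005, 0], [0, 0.006, 0, -0.005, 0], [-1, 0.006, 0, -0.005, 0], [-1, 0.006, 0, -0.005, 0], [-1, 0.006, 0, -0.005, 0], [-1, 0.006, 0, -0.15, 0], [-1, 0.006, 0, -0.35, 0], [-1, 0.006, 0, -0.55, 0], [-1, 0.006, 0, -0.7, 0], [-1, 0.006, 0, -0.7, 0], [-1, 0.006, 0, -0.7, 0]]]'

```text
clock: 23.7
tcp_pos: [0.607, 0.1797, 0.2314]
orientation: [2.336, 2.096, 0.007]
contact_force: [0.4, -0.1, -0.3]
grip_width: 0.0856
gripper_force: 0.0
```

>>> play_rows --commands '[[[-1, -0.25, 0, 0, 0], [-1, -0.5, 0, 0, 0], [-1, -0.5, 0, 0, 0], [-1, -0.5, 0, 0, 0], [-1, -0.5, 0, 0, 0]]]'

```text
clock: 24.12
tcp_pos: [0.5941, 0.0782, 0.2272]
orientation: [-2.341, -2.095, 0.004]
contact_force: [0.7, 0.9, 0.9]
grip_width: 0.0854
gripper_force: 0.0
```

Run:
```python
from h import *
o=get_obs(); p=viewer.grab_frame("wrist"); print(o["clock"],o["tcp_pos"],o["contact_force"])
O=np.array([.5922,.0713,0]); ey=np.array([.108,.994,0]); ex=np.array([.994,-.108,0])
def show(n,x,y,z): print(n,proj(p,O+ex*x/1e3+ey*y/1e3+[0,0,z/1e3],o).round(1))
show("tip-",0,-78,57);show("tip+",0,78,57)
show("cheek-",0,-42,80);show("cheek+",0,42,80);show("saddle+",0,68,61);show("saddle-",0,-54,61);show("headblock",0,-105,80);show("tailtip",0,69,57);show("cheek+xlo",-23,42,80);show("cheek+xhi",23,42,80)
for t in("roller","tail_knob","stand"):
  for d in viewer.trace(p,t)[:1]: print(t,d["score"],d["rect"])
g=cv2.cvtColor(p["pixels"],cv2.COLOR_RGB2GRAY).astype(int)
for u in(322,340): print(u,[(v,int(g[v,u-1:u+2].mean())) for v in range(40,330,3)])
for v in (180,230): print(v,[(int(i)+260,int(np.diff(g[v])[i+260])) for i in np.nonzero(np.abs(np.diff(g[v,260:390]))>22)[0]])
t=viewer.grab_frame("top")
for n in("bottle","roller"):
  for d in viewer.trace(t,n)[:2]: print(n,d["score"],d["rect"])
cv2.imwrite("pics/fin.png",p["pixels"][:,:,::-1])
```

```text
24.1167 [0.59408516 0.07817372 0.22719964] [0.71070026 0.89932214 0.85794163]
tip- [324.7 248.1]
tip+ [324.6 104.7]
cheek- [324.7 226.9]
cheek+ [324.7 145.3]
saddle+ [324.6 115.6]
saddle- [324.7 230.1]
headblock [324.7 279.8]
tailtip [324.6 114.2]
cheek+xlo [300.4 145.4]
cheek+xhi [348.9 145.3]
roller 0.59 [298.9, 102.1, 348.6, 251.4]
tail_knob 0.61 [293.5, 27.2, 351.8, 102.6]
stand 0.7 [284.4, 0.0, 364.3, 320.7]
322 [(40, 48), (43, 45), (46, 44), (49, 44), (52, 43), (55, 45), (58, 44), (61, 41), (64, 41), (67, 34), (70, 29), (73, 99), (76, 99), (79, 97), (82, 82), (85, 132), (88, 130), (91, 130), (94, 128), (97, 126), (100, 122), (103, 104), (106, 114), (109, 116), (112, 115), (115, 115), (118, 115), (121, 117), (124, 115), (127, 116), (130, 115), (133, 116), (136, 101), (139, 102), (142, 95), (145, 140), (148, 137), (151, 38), (154, 41), (157, 44), (160, 47), (163, 46), (166, 46), (169, 46), (172, 48), (175, 48), (178, 47), (181, 47), (184, 49), (187, 48), (190, 49), (193, 49), (196, 48), (199, 50), (202, 47), (205, 49), (208, 50), (211, 50), (214, 51), (217, 51), (220, 195), (223,
[... 1059 characters left out ...]
 (214, 39), (217, 157), (220, 190), (223, 198), (226, 131), (229, 128), (232, 101), (235, 100), (238, 95), (241, 94), (244, 90), (247, 90), (250, 83), (253, 79), (256, 69), (259, 110), (262, 111), (265, 111), (268, 109), (271, 108), (274, 109), (277, 127), (280, 134), (283, 132), (286, 131), (289, 131), (292, 132), (295, 132), (298, 132), (301, 130), (304, 129), (307, 130), (310, 130), (313, 129), (316, 104), (319, 136), (322, 134), (325, 133), (328, 133)]
180 [(289, -43), (303, -75), (344, 39), (347, 31), (357, 36)]
230 [(292, -24), (299, 27), (303, -56), (339, 28), (346, 31), (348, -64), (349, 33), (356, 66)]
bottle 0.91 [208.9, 251.2, 232.6, 272.2]
roller 0.47 [299.4, 183.2, 321.2, 197.6]
```

```bash
python3 -c "
from bench import r
print(r.hand_in())"
```

```text
the job is handed in; nothing more can be done
None
```

I handed the job in: the bottle stands upright in the tray and the larger roller is seated between the two cones, with the tailstock pushed to about 18 N and reading about 0.007–0.008 by my estimate; no verdict was returned.

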